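Find and seat the rocking burner cap

ROBOT

A 6-joint arm with a two-finger parallel gripper is mounted at the origin on a cart in front of the work surface, level with it; the furniture and walls round the work are solid. World frame = base frame: x ahead of the robot, y to its left, z up, the work surface at z = 0. Lengths are in mm, angles in rad, forces in N, time in s.
With the tool pointing down it reaches from about 325 to 875 mm from the base axis. Payload 4.4 kg.
Tool frame: the origin (TCP) lies on the centre line of the jaws, within the pads' length; the fingertips stand bot.finger_overhang ahead of it and the grasp point (between the pads) lies 5 mm behind it (bot.finger_overhang is the distance from the TCP to the fingertips, in mm); z points along the fingers, y is the line along which they close (so a half turn about z gives the same grasp; the last joint's range is limited). The gripper opens to 85 mm and grips with 20 to 120 N. Pads are 22 mm wide; open, the fingers measure 114 mm over their backs; the gripper's body (76 mm by 85 mm) begins 54 mm behind the grasp point. The pads swing forward as they close: fully open they stand 13 mm farther back than shut.
Start: joints at [-1.446, 0.207, 1.542, -0, 1.393, -0.15], TCP at [156.57, -553.275, 245.282] pointing down, gripper open.
Joint ranges: [-2.73, 2.73], [-0.86, 2.22], [0.23, 2.46], [-1.11, 4.25], [0.08, 2.63], [-2.82, 2.82]. Speed limits (rad/s): [2.79, 2.79, 3.14, 3.14, 3.14, 3.14].

INTERFACE

Orientations are given as a unit quaternion [x, y, z, w].
In Python, from cell import bot gives the robot as it stands. The module is installed in compiled form; this text tells all that it offers.
- The arm moves only by the shell command python3 -m jog 'ROWS' [FORCE]. ROWS is a JSON object of lists of equal length, an entry for each row: "fingers": the finger opening in mm, from 0 to 85.4; "translation": the shift along the tool's x, y, z in mm, a list of three; "spin": the turn about the tool's z in degrees. In form: {"fingers": [fingers, ...], "translation": [[tx, ty, tz], ...], "spin": [spin, ...]}. A call has 1 to 5 rows; each row shifts and turns the commanded pose from where the row before left it, along the tool's axes as they then stand; what a row does not reach is not made up. A row lasts 1/10 s, in which the tool goes at most 50 mm and 8.59 degrees, less where a joint would pass 70% of its speed; a pose out of reach is approached as far as the arm can. A call is refused whole if a number of a shift passes 50 or a number of a turn 8.59, either way. A call with a gripper value outside its range is refused whole. The fingers move at their own pace and stop on an object; FORCE is the grip in N (left out, the last holds). Time passes only in rows, so rows that do not move let the fingers close. It gives the time, the measured TCP pose, the force, the opening and the grip force at its end, in the units of the state.
- bot.observe(): the state, without advancing time (a new reading comes with each control period).
- bot.grab_frame(name): name is "scene" or "top" or "wrist"; returns a dict with "img" (384x512x3 uint8, blue, green, red), "K" (3x3 intrinsics, pixels), "R" (3x3) and "t" (3): a world point X has camera coordinates R X + t. Camera axes: x right, y down, z forward; pixel columns grow to the right and rows downward; lengths in mm; the calibration is good to about 2 mm. A picture is of the moment at which its call begins. There is no depth.
- bot.sign_off(): hands the job in; it is judged then, once.
Trained networks look in a picture, given as the dict that the camera call returned (one of the last four; its "shot" number tells which), for a name from the list of things; names that differ only in an ending like _2 or _b are one class to them, and where a whole thing is asked for, a point or a joint stands for the part that bears it (a point fixed in the world has none). Each returns a list of dicts, best first, with "conf" (0 to 1); they miss things now and then, are a little off and sometimes report something else, mostly with a low value. They report only what shows in the picture. A call takes as long as a camera call. They do not tell look-alikes from the thing itself.
- bot.regions_of(picture, target): "pixels" (384x512 bool, what is visible of it) and "location" ([column, row] in pixels, amid what is visible of it).
The state is a dict: "time_s": time; "joint_pos": joint angles; "joint_velocities": joint speeds; "joint_torque": joint torques, N m; "ee_pos": TCP position; "ee_rot": TCP orientation; "wrist_force": force on the tool from outside, world axes, zero at the start; "moment": the same for the moment, N m; "gripper_width": finger opening in mm; "finger_force": force on a finger pad.
Only numpy, scipy, OpenCV 4.12 (cv2) and the standard library are available. Lean on these libraries where they do the work, as an engineer would, in place of code of your own. Each camera call takes 0.05 s, during which the arm holds its last target. There are 200 camera calls.

TASK

The burner caps of the gas hob have just been put back after cleaning and one of them is not home. Leave all three where they are at first and press down with a fingertip on the edge of each, in the order left, middle (rear), right as seen from the front of the hob, to feel which one rocks; then push that one sideways with the fingers until it drops into its burner and lies flat. Nothing may be picked up, the other two caps stay seated and the things round the hob stay where they are.

Things in the scene. Friction and masses are not known exactly. Their poses are not given: they have to be found in the camera images.
- hob: Three-burner gas hob, fixed: steel plate 290 (x) x 340 (y) x 6 mm. Origin: centre of its underside, at worktop height. x points from its front edge to its back, y to its left. Three black knobs, 28 mm high, at x = -116 mm, y = -46, 0, +46 mm. Burners at x, y = -30, +100 mm (left); +72, 0 (middle, rear); -30, -100 (right). A tall sink tap stands right of it, between it and the robot's start.
- cap_a: Burner cap A of burner A, loose: black disc, diameter 76 mm, 8 mm thick, 0.25 kg. Origin: centre of its flat underside; z up. A central boss below, diameter 16 mm, 4 mm deep, belongs in the burner's bore. Seated, it lies flat and still. Unseated, the boss lies on the head beside the bore: 4 mm high, 8 mm off centre in any direction, it leans, its high edge dips at 1 N.
- burner_a: Burner A, fixed to the hob; which of the hob's three places it has varies. Round aluminium head, diameter 68 mm, flat top 20 mm above the origin, with a central bore of diameter 19 mm. Origin: centre of the dark drip dish (diameter 104 mm, 2.5 mm high) on the hob plate; z up, yaw of no meaning. A white spark pin stands 43 mm out along its y axis, 15 mm high, lower than the cap.
- burner_a_seat (a point): Centre of the bore's mouth on the flat top of burner A's head, 20 mm above the burner's origin; the origin of cap A belongs here. An unseated cap pushed level at its rim towards this point slides at about 1 N and drops in when its centre is within 1.5 mm of it; 1 mm past the centre does no harm.
- cap_b: Burner cap B of burner B, loose: black disc, diameter 76 mm, 8 mm thick, 0.25 kg. Origin: centre of its flat underside; z up. A central boss below, diameter 16 mm, 4 mm deep, belongs in the burner's bore. Seated, it lies flat and still. Unseated, the boss lies on the head beside the bore: 4 mm high, 8 mm off centre in any direction, it leans, its high edge dips at 1 N.
- burner_b: Burner B, fixed to the hob; which of the hob's three places it has varies. Round aluminium head, diameter 68 mm, flat top 20 mm above the origin, with a central bore of diameter 19 mm. Origin: centre of the dark drip dish (diameter 104 mm, 2.5 mm high) on the hob plate; z up, yaw of no meaning. A white spark pin stands 43 mm out along its y axis, 15 mm high, lower than the cap.
- burner_b_seat (a point): Centre of the bore's mouth on the flat top of burner B's head, 20 mm above the burner's origin; the origin of cap B belongs here. An unseated cap pushed level at its rim towards this point slides at about 1 N and drops in when its centre is within 1.5 mm of it; 1 mm past the centre does no harm.
- cap_c: Burner cap C of burner C, loose: black disc, diameter 76 mm, 8 mm thick, 0.25 kg. Origin: centre of its flat underside; z up. A central boss below, diameter 16 mm, 4 mm deep, belongs in the burner's bore. Seated, it lies flat and still. Unseated, the boss lies on the head beside the bore: 4 mm high, 8 mm off centre in any direction, it leans, its high edge dips at 1 N.
- burner_c: Burner C, fixed to the hob; which of the hob's three places it has varies. Round aluminium head, diameter 68 mm, flat top 20 mm above the origin, with a central bore of diameter 19 mm. Origin: centre of the dark drip dish (diameter 104 mm, 2.5 mm high) on the hob plate; z up, yaw of no meaning. A white spark pin stands 43 mm out along its y axis, 15 mm high, lower than the cap.
- burner_c_seat (a point): Centre of the bore's mouth on the flat top of burner C's head, 20 mm above the burner's origin; the origin of cap C belongs here. An unseated cap pushed level at its rim towards this point slides at about 1 N and drops in when its centre is within 1.5 mm of it; 1 mm past the centre does no harm.
- soap: Bystander: bottle of dish soap, blue cap, 70 mm diameter, 186 mm high, standing at the left, beyond the tea glass; origin at the centre of its foot.
- glass: Bystander: small waisted tea glass, 61 mm diameter, 82 mm high, standing left of the hob; origin at the centre of its foot.
- spice: Bystander: spice jar with yellow cap, 43 mm diameter, 102 mm high, standing left of the hob; origin at the centre of its foot.
Mind the look-alikes: they are no part of the job. What is shaped like the cap_a but blue is not meant.

How it is judged:
By the outcome, as a careful person would: the job done as asked, in the order asked, and still so for the second after the job is handed in, with the robot touching nothing.
It also fails if it takes over 72 s, if anything falls off the work surface, if the arm or the gripper's body presses on something with over 40 N, if the wrist force passes 120 N, or if a joint passes its speed limit or range.

## Working session

There is one attempt and no reset: what is moved stays moved. The work goes in short steps, Python scripts to look and compute and a shell command to move; the robot and the scene stay as the last step left them, time stands still between calls to the robot, and variables do not carry over. Pictures are saved under pics/ and viewed, at most 10 in all, crops included, and the job is handed in when it is done.

```bash
mkdir -p pics
cat > h.py <<'E'
import numpy as np, cv2
from cell import bot
def ray(f,px):
    d=np.linalg.inv(f["K"])@np.array([px[0],px[1],1.]); R=np.array(f["R"]); return -R.T@np.array(f["t"]), R.T@d
def atz(f,px,z):
    o,d=ray(f,px); return o+d*(z-o[2])/d[2]
E
python3 - <<'E'
from h import *
s=bot.observe(); print(s["ee_pos"],s["ee_rot"],bot.finger_overhang,s["wrist_force"])
ims=[]
for n in("scene","top"):
    f=bot.grab_frame(n); ims.append(f["img"]); print(n,ray(f,(256,192))[0].round())
    for t in("cap_a","burner_a","hob","glass","spice","soap"):
        for r in bot.regions_of(f,t):
            z={"cap_a":34,"burner_a":8,"hob":6}.get(t,40); print(t,round(r["conf"],2),r["location"],int(r["pixels"].sum()),atz(f,r["location"],z).round(1))
cv2.imwrite("pics/scene.png",ims[0]);cv2.imwrite("pics/top.png",ims[1])
E
```

```text
[ 156.45252266 -552.55397838  244.13045669] [ 9.90507274e-01  1.37455637e-01  5.77907844e-06 -1.13478805e-03] 14.0 [ 0.48193489  0.55161764 -0.2015238 ]
scene [ 33. 461. 781.]
cap_a 0.96 [326.6, 138.7] 612 [584.5 133.5  34. ]
cap_a 0.93 [273.6, 127.7] 619 [649.2 250.2  34. ]
cap_a 0.79 [313.6, 270.6] 1029 [271.2 272.8  34. ]
cap_a 0.63 [266.9, 182.1] 728 [496.7 308.5  34. ]
burner_a 0.93 [264.3, 197.8] 482 [472.7 320.2   8. ]
burner_a 0.91 [322.6, 150.2] 449 [571.3 144.1   8. ]
burner_a 0.91 [266.8, 144.8] 516 [620.7 274.4   8. ]
hob 0.65 [296.7, 166.5] 10151 [540.5 220.9   6. ]
glass 0.8 [188.7, 209.3] 621 [465.5 492.1  40. ]
glass 0.64 [267.7, 144.2] 516 [597.6 279.6  40. ]
glass 0.57 [323.2, 150.3] 516 [548.4 156.   40. ]
spice 0.68 [162.3, 191.5] 688 [524.2 541.8  40. ]
soap 0.98 [135.8, 229.7] 1896 [443.5 607.1  40. ]
top [ 299.  352. 1330.]
cap_a 0.85 [280.4, 184.7] 628 [507.3 302.5  34. ]
cap_a 0.75 [291.8, 269.7] 615 [277.6 276.2  34. ]
cap_a 0.55 [292.5, 133.9] 586 [648.7 266.6  34. ]
burner_a 0.92 [287.5, 147.3] 456 [617.4 279.7   8. ]
burner_a 0.7 [274.4, 196.9] 521 [477.5 318.7   8. ]
hob 0.9 [306.7, 168.2] 9166 [557.4 227.2   6. ]
glass 0.88 [211.2, 204.9] 475 [453.6 490.6  40. ]
spice 0.68 [196.5, 185.5] 205 [507.2 530.7  40. ]
spice 0.16 [210.9, 207.1] 421 [447.6 491.4  40. ]
soap 0.77 [177.5, 219.7] 290 [414.6 581.6  40. ]
```

View pics/scene.png

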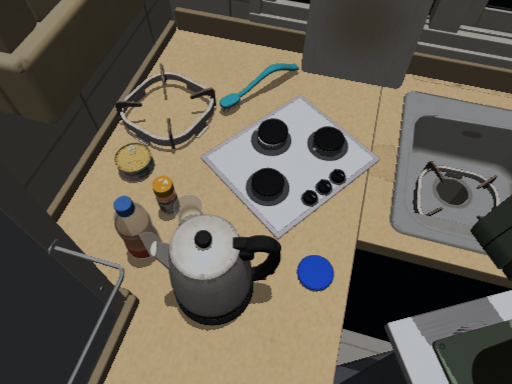

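View pics/top.png

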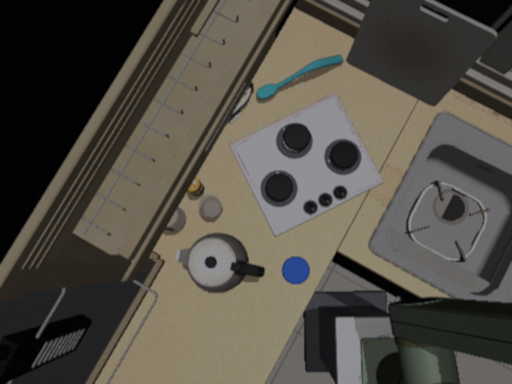

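The scene view shows the hob caps at about (268,184) left, (272,134) middle and (328,142) right, and the blue decoy at (315,272). The top view shows the same layout, but I can't make out the tap yet. I'll look at the right side more closely.

Run:
```python
from h import *
out=[]
for n in("scene","top"):
    f=bot.grab_frame(n); im=f["img"]
    im=np.clip(255*(im/255.)**0.5,0,255).astype(np.uint8)
    R,t,K=map(np.array,(f["R"],f["t"],f["K"]))
    for x in range(0,700,100):
        for y in range(-600,400,100):
            p=K@(R@np.array([x,y,0.])+t)
            if p[2]>0:
                q=tuple((p[:2]/p[2]).astype(int)); cv2.circle(im,q,1,(0,0,255),-1)
                if x%300==0 and y%200==0 and n=="top": cv2.putText(im,f"{x},{y}",q,0,.3,(0,0,255))
    c=im[60:384,330:] if n=="scene" else im[90:384,270:]
    out.append(cv2.resize(c,(400,600)))
cv2.imwrite("pics/r.png",np.hstack(out))
f=bot.grab_frame("wrist"); print(ray(f,(256,192)))
```

```text
(array([ 231.8231579 , -532.86926933,  373.41316208]), array([-0.29328783, -0.07800143, -0.95285006]))
```

View pics/r.png

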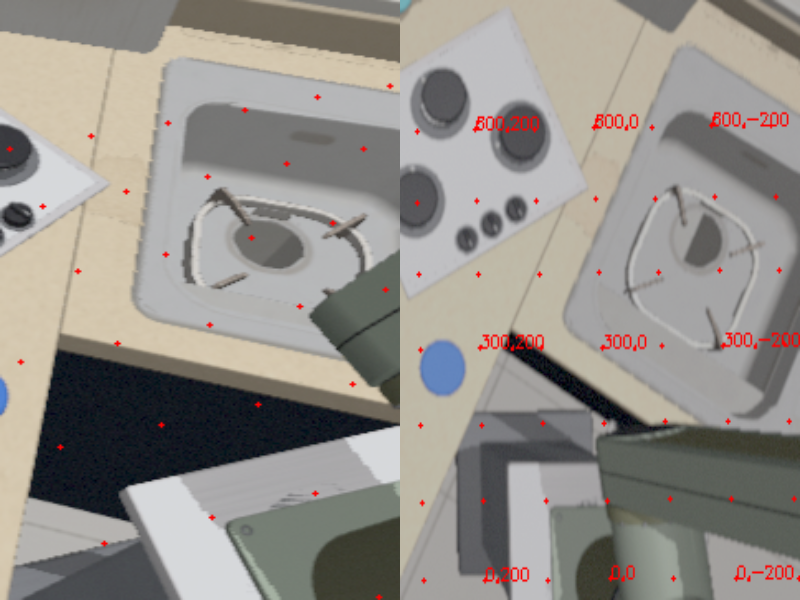

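The tap can't be seen, so it is probably farther right. I'll retract and raise first, then sweep close to the base with the gripper closing.

```bash
python3 -m jog '{"fingers":[0,0,0,0,0],"translation":[[0,-36,-30],[0,-36,-30],[0,-36,-30],[0,-36,-30],[0,-36,-30]],"spin":[0,0,0,0,0]}' 20
```

```text
time_s: 1.35
ee_pos: [107.2, -378.5, 396.4]
ee_rot: [0.99, 0.138, -0.0, 0.0]
wrist_force: [-1.4, 0.2, 0.8]
gripper_width: 12.3
finger_force: 0.0
```

```bash
python3 -m jog '{"fingers":[0,0,0,0,0],"translation":[[44,-20,0],[44,-20,0],[44,-20,0],[44,-20,0],[44,-20,0]],"spin":[0,0,0,0,0]}'; python3 -m jog '{"fingers":[0,0,0,0,0],"translation":[[25,-43,0],[25,-43,0],[25,-43,0],[20,-45,0],[15,-46,0]],"spin":[0,0,0,0,0]}'
```

```text
time_s: 1.85
ee_pos: [293.0, -222.5, 395.8]
ee_rot: [0.991, 0.137, 0.001, 0.001]
wrist_force: [0.2, -0.8, 0.7]
gripper_width: 0.3
finger_force: 0.0
time_s: 2.35
ee_pos: [337.9, 19.7, 395.5]
ee_rot: [0.991, 0.137, 0.001, 0.0]
wrist_force: [1.3, 0.4, 0.3]
gripper_width: 0.1
finger_force: 0.0
```

```bash
python3 -m jog '{"fingers":[0,0,0,0,0],"translation":[[42,-23,0],[42,-23,0],[42,-23,0],[42,-23,0],[42,-23,0]],"spin":[0,0,0,0,0]}'; python3 -m jog '{"fingers":[0,0],"translation":[[40,-15,0],[20,-10,0]],"spin":[0,0]}'
python3 - <<'E'
from h import *
f=bot.grab_frame("wrist"); print(f["K"],ray(f,(256,192)))
for t in("cap_a","burner_a"):
    for r in bot.regions_of(f,t):
        print(t,round(r["conf"],2),r["location"],int(r["pixels"].sum()),atz(f,r["location"],34).round(1))
cv2.imwrite("pics/w1.png",f["img"])
E
```

```text
time_s: 2.85
ee_pos: [509.7, 187.4, 395.3]
ee_rot: [0.99, 0.138, 0.0, 0.0]
wrist_force: [-0.5, -1.0, 0.8]
gripper_width: -0.2
finger_force: 0.0
time_s: 3.05
ee_pos: [561.4, 228.0, 394.0]
ee_rot: [0.99, 0.138, -0.0, -0.0]
wrist_force: [0.1, -0.6, 0.6]
gripper_width: 0.3
finger_force: 0.0
[[300.11968617   0.         257.50270453]
 [  0.         300.11968617 191.88983973]
 [  0.           0.           1.        ]] (array([636.74423828, 248.54210316, 522.00609897]), array([-0.29395879, -0.07838989, -0.95261139]))
cap_a 0.94 [201.8, 165.3] 1578 [506.3 307.6  34. ]
cap_a 0.85 [321.9, 144.4] 1733 [593.6 127.5  34. ]
cap_a 0.82 [202.0, 272.4] 795 [307.  262.5  34. ]
cap_a 0.66 [305.6, 130.0] 1138 [608.2 160.3  34. ]
cap_a 0.65 [253.6, 87.8] 1934 [646.9 257.7  34. ]
burner_a 0.96 [214.8, 144.0] 1053 [546.6 295.   34. ]
burner_a 0.9 [232.3, 101.1] 1382 [619.  284.3  34. ]
burner_a 0.8 [307.7, 132.6] 1004 [605.2 155.8  34. ]
```

View pics/w1.png

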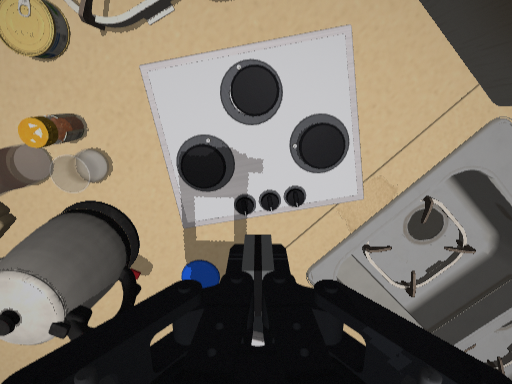

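The wrist view shows all three caps, at about (205,163) left, (254,90) middle and (322,145) right, with clear dark dishes around them. Next I'll get the hob pose from the white plate and compare the cap centres with the seats.

Run:
```python
from h import *
f=bot.grab_frame("wrist"); img=f["img"]; R,t,K=map(np.array,(f["R"],f["t"],f["K"]))
s=4.; x0,y0=380,40   # px/mm ; rectified u=(y1-y)*s..., plane z
def rect(z,S=2):
    # world (x,y,z)->pix ; out px (u,v): x=x0+(N-v)/S , y=y0+(N-u)/S
    A=np.array([[0,-1/S,400+x0],[-1/S,0,400+y0-20],[0,0,1.]])
    H=K@np.c_[R[:,0],R[:,1],R[:,2]*z+t]@A
    return cv2.warpPerspective(img,np.linalg.inv(H),(800,800),flags=cv2.INTER_CUBIC),A
r6,A=rect(6)
hsv=cv2.cvtColor(r6,cv2.COLOR_BGR2HSV)
m=((hsv[...,1]<40)&(hsv[...,2]>100)).astype(np.uint8)
n,l,st,c=cv2.connectedComponentsWithStats(m); k=l[int((400+40-20-215)*2)-0, 0] if 0 else np.argmax(st[1:,4])+1
pts=cv2.findNonZero((l==k).astype(np.uint8)); hull=cv2.convexHull(pts)
mr=cv2.minAreaRect(hull); print(mr, st[k])
box=cv2.boxPoints(mr); print((A@np.c_[box,np.ones(4)].T).T[:,:2].round(1))
print("hobc",(A@np.array([*mr[0],1]))[:2])
r34,_=rect(34)
cv2.drawContours(r6,[box.astype(int)],0,(0,0,255),1)
cv2.imwrite("pics/r6.png",cv2.resize(r6,(600,600)))
g=np.clip(255*(r34/255.)**0.45,0,255).astype(np.uint8)
for i,(x,y) in enumerate([(506.3,307.6),(646.9,257.7),(593.6,127.5)]):
    u,v=np.linalg.inv(A)[:2]@[x,y,1]; u,v=int(u),int(v)
    cv2.imwrite(f"c{i}.png",cv2.resize(g[v-130:v+130,u-130:u+130],(266,266)))
cv2.imwrite("pics/c.png",np.hstack([cv2.imread(f"c{i}.png") for i in range(3)]))
```

```text
((382.1847839355469, 411.5111999511719), (577.451904296875, 675.5844116210938), 64.20767974853516) [     0      8    800    792 273412]
[[630.7 443.8]
 [777.7 139.7]
 [517.8  14. ]
 [370.8 318.2]]
hobc [574.24440002 228.90760803]
```

View pics/c.png

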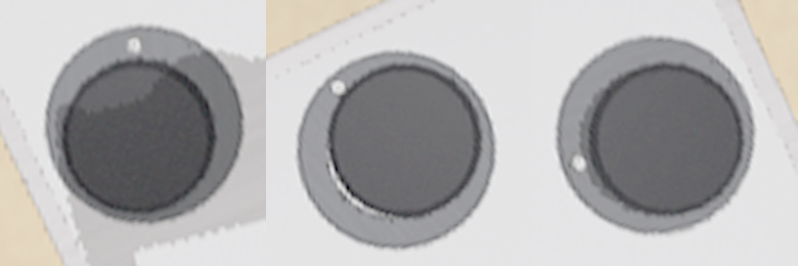

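The rectified crops show bright aluminium only at the middle cap's lower left, so the middle cap is shifted towards +x, −y, about 7 mm by my fit. I'll still press the caps in the order asked, starting with the left one.

```bash
python3 -m jog '{"fingers":[0,0,0,0,0],"translation":[[-6,-12,48],[-6,-12,48],[-6,-12,48],[-6,-12,48],[-6,-12,48]],"spin":[0,0,0,0,0]}'; python3 -m jog '{"fingers":[0,0,0],"translation":[[0,-2,45],[0,0,40],[0,0,0]],"spin":[0,0,0]}'
```

```text
time_s: 3.75
ee_pos: [513.5, 274.7, 155.0]
ee_rot: [0.991, 0.137, 0.001, -0.0]
wrist_force: [0.6, 0.5, 0.1]
gripper_width: 0.0
finger_force: 0.0
time_s: 4.05
ee_pos: [507.8, 274.5, 64.7]
ee_rot: [0.991, 0.137, -0.007, 0.002]
wrist_force: [-0.7, -0.0, -0.6]
gripper_width: -0.1
finger_force: 0.0
```

```bash
python3 -m jog '{"fingers":[0,0,0],"translation":[[0,-3,6],[0,0,5],[0,0,2]],"spin":[0,0,0]}'; python3 -m jog '{"fingers":[0,0],"translation":[[0,0,2],[0,0,0]],"spin":[0,0]}'
```

```text
time_s: 4.35
ee_pos: [514.9, 280.8, 59.8]
ee_rot: [0.991, 0.137, 0.002, -0.0]
wrist_force: [0.1, -0.9, -0.2]
gripper_width: -0.2
finger_force: 0.0
time_s: 4.55
ee_pos: [513.7, 280.5, 56.2]
ee_rot: [0.991, 0.137, 0.001, -0.0]
wrist_force: [-0.3, 0.3, 0.2]
gripper_width: -0.0
finger_force: 0.0
```

```bash
python3 -m jog '{"fingers":[0,0,0],"translation":[[0,0,3],[0,0,2],[0,0,0]],"spin":[0,0,0]}'; for i in 1 2; do :; done; python3 -m jog '{"fingers":[0,0],"translation":[[0,0,1.5],[0,0,0]],"spin":[0,0]}';python3 -m jog '{"fingers":[0,0],"translation":[[0,0,1],[0,0,0]],"spin":[0,0]}'
```

```text
time_s: 4.85
ee_pos: [512.7, 280.1, 49.8]
ee_rot: [0.991, 0.137, -0.0, 0.0]
wrist_force: [-0.4, 0.2, 0.1]
gripper_width: -0.2
finger_force: 0.0
time_s: 5.05
ee_pos: [512.9, 280.2, 48.5]
ee_rot: [0.991, 0.137, -0.0, 0.0]
wrist_force: [0.7, -0.1, 0.3]
gripper_width: 0.3
finger_force: 0.0
time_s: 5.25
ee_pos: [513.2, 280.4, 48.1]
ee_rot: [0.991, 0.137, 0.0, -0.0]
wrist_force: [0.0, -0.5, 2.2]
gripper_width: 0.1
finger_force: 1.1
```

```bash
python3 -m jog '{"fingers":[0,0,0],"translation":[[0,0,0.7],[0,0,0],[0,0,0]],"spin":[0,0,0]}';python3 -m jog '{"fingers":[0,0],"translation":[[0,0,0.7],[0,0,0]],"spin":[0,0]}'
```

```text
time_s: 5.55
ee_pos: [513.2, 280.4, 48.1]
ee_rot: [0.991, 0.137, 0.0, 0.0]
wrist_force: [-2.3, -0.1, 6.7]
gripper_width: 0.1
finger_force: 3.2
time_s: 5.75
ee_pos: [513.2, 280.4, 48.0]
ee_rot: [0.99, 0.138, 0.0, 0.0]
wrist_force: [-3.6, -1.7, 10.7]
gripper_width: -0.1
finger_force: 5.1
```

The left cap is firm: 10.7 N with no give, and the tip at z = 34. I'll lift and take a closer look at the middle cap on the way.

```bash
python3 -m jog '{"fingers":[0,0,0,0,0],"translation":[[0,0,-45],[20,15,-35],[25,20,-35],[25,20,-35],[10,3,-5]],"spin":[0,0,0,0,0]}'; python3 -m jog '{"fingers":[0,0],"translation":[[0,0,0],[0,0,0]],"spin":[0,0]}'
cat > fit.py <<'E'
from h import *
def look(cx,cy,out,S=3):
    f=bot.grab_frame("wrist"); img=f["img"]; R,t,K=map(np.array,(f["R"],f["t"],f["K"]))
    N=390; x0,y0=cx+65,cy+65
    A=np.array([[0,-1/S,x0],[-1/S,0,y0],[0,0,1.]])
    o=[]
    for z in (34,8.5):
        H=K@np.c_[R[:,0],R[:,1],R[:,2]*z+t]@A
        r=cv2.warpPerspective(img,np.linalg.inv(H),(N,N),flags=cv2.INTER_CUBIC)
        o.append(np.clip(255*(r/255.)**0.45,0,255).astype(np.uint8))
    cv2.imwrite(out,np.hstack(o))
    for r in bot.regions_of(f,"cap_a"): 
        p=cv2.findNonZero(r["pixels"].astype(np.uint8)).reshape(-1,2)
        h=cv2.convexHull(np.array([atz(f,q,34)[:2] for q in p],np.float32)); e=cv2.fitEllipse(h)
        print("cap",round(r["conf"],2),np.round(e[0],1),np.round(e[1],1))
    return f,A
E
python3 - <<'E'
from fit import *
look(640,259,"pics/m1.png")
E
```

```text
time_s: 6.25
ee_pos: [611.8, 245.3, 208.2]
ee_rot: [0.991, 0.136, 0.007, -0.0]
wrist_force: [0.2, 0.9, 1.3]
gripper_width: -0.2
finger_force: 0.0
time_s: 6.45
ee_pos: [604.7, 246.2, 200.1]
ee_rot: [0.991, 0.137, -0.001, 0.0]
wrist_force: [-0.7, 0.3, -0.4]
gripper_width: 0.0
finger_force: 0.0
cap 0.9 [506.9 305.6] [73.4 75.2]
cap 0.78 [644.1 255.5] [74.4 76.6]
cap 0.71 [592.7 128.3] [73.7 76. ]
```

View pics/m1.png

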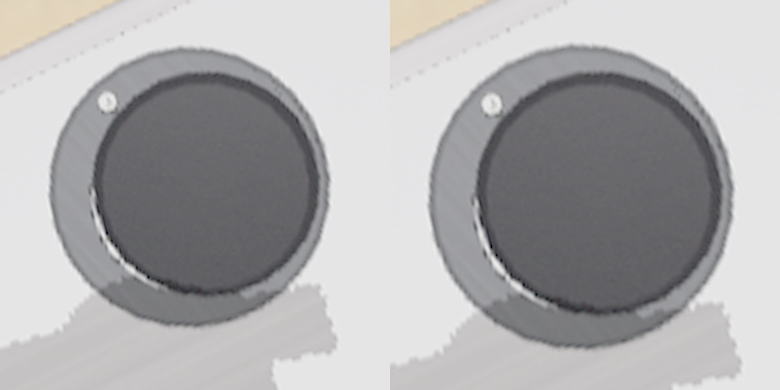

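The close view puts the dish centre at (639.4,260.2), which agrees with the hob fit. The middle cap is centred near (644.2,255.4), so it is offset by about (+4.9,−4.7) and its high edge is on that side. Next I'll press there.

```bash
python3 -m jog '{"fingers":[0,0,0,0,0],"translation":[[28,14,30],[28,13,30],[0,0,45],[0,0,30],[0,0,0]],"spin":[0,0,0,0,0]}'; python3 -m jog '{"fingers":[0,0,0],"translation":[[0,0,5],[0,0,2],[0,0,0]],"spin":[0,0,0]}'
```

```text
time_s: 7.05
ee_pos: [660.1, 234.6, 57.6]
ee_rot: [0.99, 0.138, -0.008, 0.001]
wrist_force: [-0.8, -0.2, -0.3]
gripper_width: 0.3
finger_force: 0.0
time_s: 7.35
ee_pos: [668.3, 236.1, 61.8]
ee_rot: [0.99, 0.138, 0.002, -0.0]
wrist_force: [0.2, 0.1, 0.3]
gripper_width: -0.1
finger_force: 0.0
```

```bash
python3 -m jog '{"fingers":[0,0,0],"translation":[[0,0,0],[0,0,1],[0,0,0]],"spin":[0,0,0]}'; python3 -m jog '{"fingers":[0,0],"translation":[[0,0,1],[0,0,0]],"spin":[0,0]}'
```

```text
time_s: 7.65
ee_pos: [667.4, 235.6, 59.1]
ee_rot: [0.991, 0.137, 0.001, -0.0]
wrist_force: [-0.1, -0.7, 0.4]
gripper_width: 0.1
finger_force: 0.0
time_s: 7.85
ee_pos: [666.9, 235.5, 57.2]
ee_rot: [0.991, 0.137, -0.0, 0.0]
wrist_force: [1.1, 0.3, 0.4]
gripper_width: 0.3
finger_force: 0.0
```

```bash
python3 -m jog '{"fingers":[0,0],"translation":[[0,0,1],[0,0,0]],"spin":[0,0]}'|egrep 'pos|force'; python3 -m jog '{"fingers":[0,0],"translation":[[0,0,1],[0,0,0]],"spin":[0,0]}'|egrep 'pos|force'; python3 -m jog '{"fingers":[0,0],"translation":[[0,0,1],[0,0,0]],"spin":[0,0]}'|egrep 'pos|force'
```

```text
ee_pos: [666.9, 235.5, 56.1]
wrist_force: [-0.4, 0.4, -0.4]
finger_force: 0.0
ee_pos: [666.9, 235.5, 55.2]
wrist_force: [0.2, 0.5, 0.7]
finger_force: 0.0
ee_pos: [667.0, 235.5, 54.2]
wrist_force: [0.3, 0.1, 0.8]
finger_force: 0.1
```

```bash
python3 -m jog '{"fingers":[0,0],"translation":[[0,0,1],[0,0,0]],"spin":[0,0]}'|egrep 'pos|force'; python3 -m jog '{"fingers":[0,0],"translation":[[0,0,0.7],[0,0,0]],"spin":[0,0]}'|egrep 'pos|force'
```

```text
ee_pos: [667.0, 235.5, 53.2]
wrist_force: [0.2, -0.6, 0.3]
finger_force: 0.1
ee_pos: [667.0, 235.5, 52.6]
wrist_force: [-0.0, -0.1, 0.1]
finger_force: 0.1
```

```bash
python3 -m jog '{"fingers":[0,0],"translation":[[0,0,0.8],[0,0,0]],"spin":[0,0]}'|egrep 'pos|force'; python3 -m jog '{"fingers":[0,0],"translation":[[0,0,0.7],[0,0,0]],"spin":[0,0]}'|egrep 'pos|force'
```

```text
ee_pos: [667.2, 235.5, 51.9]
wrist_force: [1.7, 0.5, 0.7]
finger_force: 0.3
ee_pos: [667.4, 235.4, 51.4]
wrist_force: [1.1, -0.6, 1.8]
finger_force: 0.6
```

It rocks: the edge dipped about 3 mm at around 1 N. Now the right cap.

```bash
python3 -m jog '{"fingers":[0,0,0,0,0],"translation":[[0,0,-30],[-36,18,-10],[-36,18,0],[-36,18,0],[0,0,0]],"spin":[0,0,0,0,0]}'; python3 -m jog '{"fingers":[0,0,0,0],"translation":[[0,0,15],[0,0,15],[0,0,4],[0,0,0]],"spin":[0,0,0,0]}'
```

```text
time_s: 9.75
ee_pos: [571.2, 151.5, 88.7]
ee_rot: [0.991, 0.136, -0.005, 0.0]
wrist_force: [-0.1, -0.9, 0.2]
gripper_width: 0.1
finger_force: 0.0
time_s: 10.15
ee_pos: [577.3, 154.6, 55.1]
ee_rot: [0.99, 0.138, -0.002, -0.0]
wrist_force: [0.6, 0.8, -0.6]
gripper_width: -0.1
finger_force: 0.0
```

```bash
python3 -m jog '{"fingers":[0,0,0],"translation":[[0,0,0],[0,0,3],[0,0,0]],"spin":[0,0,0]}'|egrep 'pos|force'; python3 -m jog '{"fingers":[0,0,0],"translation":[[0,0,2],[0,0,0],[0,0,0]],"spin":[0,0,0]}'|egrep 'pos|force'
```

```text
ee_pos: [578.1, 154.3, 54.2]
wrist_force: [0.5, 0.0, 0.1]
finger_force: 0.0
ee_pos: [577.8, 154.2, 52.3]
wrist_force: [0.1, -0.1, 0.4]
finger_force: 0.0
```

```bash
python3 -m jog '{"fingers":[0,0,0],"translation":[[0,0,2],[0,0,1],[0,0,0]],"spin":[0,0,0]}'|egrep 'pos|force'; python3 -m jog '{"fingers":[0,0],"translation":[[0,0,1],[0,0,0]],"spin":[0,0]}'|egrep 'pos|force';  python3 -m jog '{"fingers":[0,0],"translation":[[0,0,0.8],[0,0,0]],"spin":[0,0]}'|egrep 'pos|force'; python3 -m jog '{"fingers":[0,0],"translation":[[0,0,0.6],[0,0,0]],"spin":[0,0]}'|egrep 'pos|force'
```

```text
ee_pos: [577.6, 154.1, 48.9]
wrist_force: [1.1, -0.4, -0.2]
finger_force: 0.0
ee_pos: [577.9, 154.2, 48.2]
wrist_force: [-0.1, 0.8, -0.1]
finger_force: 0.0
ee_pos: [578.0, 154.2, 48.1]
wrist_force: [-2.2, -0.0, 5.1]
finger_force: 2.3
ee_pos: [578.0, 154.2, 48.1]
wrist_force: [-3.4, -1.1, 8.2]
finger_force: 4.1
```

The right cap is firm too (8 N at z = 34), so the middle one is the culprit. I'll lift, turn the tool so that +x points along the push direction (yaw ≈ 137°), and open the fingers to 30 mm so the two tips straddle the rim and keep it centred.

```bash
python3 -m jog '{"fingers":[0,0,0,0,0],"translation":[[0,0,-40],[0,0,-40],[0,0,0],[0,0,0],[0,0,0]],"spin":[0,0,-8.5,-8.5,-8.5]}' >/dev/null; python3 -m jog '{"fingers":[30,30,30,30,30],"translation":[[0,0,0],[0,0,0],[0,0,0],[0,0,0],[0,0,0]],"spin":[-8.5,-8.5,-8.5,-8.5,-8.5]}'>/dev/null;python3 -m jog '{"fingers":[30,30,30,30,30],"translation":[[0,0,0],[0,0,0],[0,0,0],[0,0,0],[0,0,0]],"spin":[-8.5,-8.5,-8.5,-8.5,-8.5]}'; python3 -m jog '{"fingers":[30,30,30],"translation":[[0,0,0],[0,0,0],[0,0,0]],"spin":[-8.5,-1.5,0]}'
python3 - <<'E'
from h import *
from scipy.spatial.transform import Rotation as Ro
s=bot.observe(); R=Ro.from_quat(s["ee_rot"]).as_matrix(); p=np.array(s["ee_pos"])
print(np.degrees(np.arctan2(R[1,0],R[0,0])), R.T@(np.array([686.9,215.4,90])-p), s["joint_pos"])
E
```

```text
time_s: 13.15
ee_pos: [577.7, 154.2, 126.4]
ee_rot: [0.449, 0.894, -0.0, -0.0]
wrist_force: [0.6, -1.1, -0.4]
gripper_width: 30.2
finger_force: 0.0
time_s: 13.45
ee_pos: [577.7, 154.2, 126.5]
ee_rot: [0.373, 0.928, -0.0, -0.0]
wrist_force: [-0.3, -0.1, 0.2]
gripper_width: 30.0
finger_force: 0.0
136.17179363796936 [-36.34815858 119.79073573  36.51252322] [ 1.16072156e-01  3.73460642e-01  1.58925764e+00  2.35196939e-05
  1.17913954e+00 -6.89786663e-01]
```

```bash
python3 -m jog '{"fingers":[30,30,30,30,30],"translation":[[-12,40,0],[-12,40,0],[-12,40,0],[0,0,30],[0,0,25]],"spin":[0,0,0,0,0]}' >/dev/null; python3 -m jog '{"fingers":[30,30,30,30],"translation":[[0,0,20],[0,0,8],[0,0,0],[0,0,0]],"spin":[0,0,0,0]}'
python3 - <<'E'
from h import *
from scipy.spatial.transform import Rotation as Ro
s=bot.observe(); R=Ro.from_quat(s["ee_rot"]).as_matrix(); p=np.array(s["ee_pos"])
print(R.T@(np.array([639.4,260.2,39.5])-p))
f=bot.grab_frame("wrist"); g=np.clip(255*(f["img"]/255.)**.5,0,255).astype(np.uint8)
cv2.imwrite("pics/p1.png",g)
for r in bot.regions_of(f,"cap_a")[:3]: print(r["conf"],r["location"],atz(f,r["location"],36))
E
```

```text
time_s: 14.35
ee_pos: [687.6, 216.2, 44.9]
ee_rot: [0.373, 0.928, 0.0, 0.001]
wrist_force: [0.9, -1.0, -0.0]
gripper_width: 30.0
finger_force: 0.0
[65.23669574 -1.49277832  5.29920073]
0.95 [32.9, 236.6] [602.68979698 141.19997957  36.        ]
0.82 [250.3, 127.7] [639.65691529 257.47431134  36.        ]
```

View pics/p1.png

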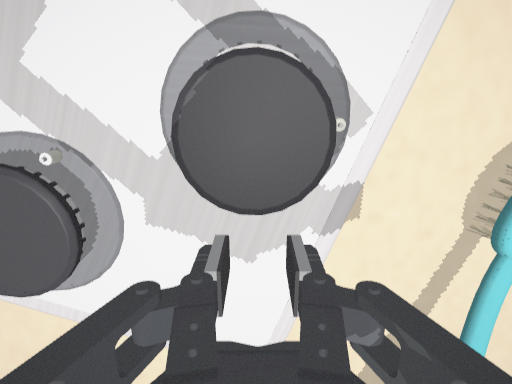

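The picture shows the cap at (254,132), in line with the dish centre (u ≈ 255) and with the aluminium showing on the far side. The fingers are centred at u ≈ 258, about 1.5 mm to the right, so I'll correct that, lower and push in small steps.

```bash
python3 -m jog '{"fingers":[30,30,30,30],"translation":[[0,-1.4,3],[4,0,0],[3,0,0],[0,0,0]],"spin":[0,0,0,0]}'|egrep 'pos|force';python3 -m jog '{"fingers":[30,30,30,30],"translation":[[2,0,0],[1,0,0],[0,0,0],[0,0,0]],"spin":[0,0,0,0]}'|egrep 'pos|force'
python3 - <<'E'
from h import *
from scipy.spatial.transform import Rotation as Ro
s=bot.observe(); R=Ro.from_quat(s["ee_rot"]).as_matrix(); p=np.array(s["ee_pos"])
print(R.T@(np.array([639.4,260.2,39.5])-p),R.T@s["wrist_force"])
E
```

```text
ee_pos: [680.2, 220.4, 40.9]
wrist_force: [-0.0, -0.9, -0.4]
finger_force: 0.0
ee_pos: [678.6, 222.0, 40.8]
wrist_force: [0.5, -1.3, -0.2]
finger_force: 0.0
[54.75594357  0.55076455  1.27675008] [-1.2577569  -0.60881079  0.19355135]
```

```bash
python3 -m jog '{"fingers":[30,30,30],"translation":[[1.5,0.4,0],[1.5,0,0],[0,0,0]],"spin":[0,0,0]}'|egrep 'pos|force';python3 -m jog '{"fingers":[30,30,30],"translation":[[1.5,0,0],[1,0,0],[0,0,0]],"spin":[0,0,0]}'|egrep 'pos|force'
cat > st.py <<'E'
from h import *
from scipy.spatial.transform import Rotation as Ro
s=bot.observe(); R=Ro.from_quat(s["ee_rot"]).as_matrix(); p=np.array(s["ee_pos"])
print(R.T@(np.array([639.4,260.2,39.5])-p),R.T@s["wrist_force"])
f=bot.grab_frame("wrist"); g=np.clip(255*(f["img"]/255.)**.5,0,255).astype(np.uint8)
import sys; cv2.imwrite(sys.argv[1],g[:300,100:420])
for r in bot.regions_of(f,"cap_a")[:3]:
    e=cv2.fitEllipse(cv2.convexHull(cv2.findNonZero(r["pixels"].astype(np.uint8)))); print(r["conf"],r["location"],np.round(e[0],1))
E
python3 st.py pics/p2.png
```

```text
ee_pos: [676.5, 224.5, 40.7]
wrist_force: [0.5, -0.1, -0.5]
finger_force: 0.0
ee_pos: [674.9, 226.1, 40.8]
wrist_force: [0.8, -0.0, 0.3]
finger_force: 0.2
[49.24363798  0.15470177  1.30806013] [-0.59298678  0.5451136  -0.29839999]
0.83 [254.7, 161.3] [257.1 164.7]
0.67 [34.7, 264.4] [  9.9 260.2]
0.64 [173.2, 93.9] [ 2.359e+02 -2.000e-01]
```

```bash
for i in 1; do python3 -m jog '{"fingers":[30,30,30],"translation":[[1,0,0],[1,0,0],[0,0,0]],"spin":[0,0,0]}'|egrep 'pos|force';done; python3 -m jog '{"fingers":[30,30,30],"translation":[[0.7,0,0],[0.5,0,0],[0,0,0]],"spin":[0,0,0]}'|egrep 'pos|force'; python3 st.py pics/p3.png
```

```text
ee_pos: [673.3, 227.6, 40.7]
wrist_force: [-0.1, -0.4, -0.5]
finger_force: 0.2
ee_pos: [672.5, 228.3, 40.8]
wrist_force: [0.2, -0.9, -0.7]
finger_force: 0.2
[45.92009423  0.19765511  1.29124132] [-0.70374286 -0.51098798  0.68661556]
0.85 [255.0, 160.5] [257.1 164.2]
0.76 [36.5, 270.7] [ 11.8 265.5]
```

View pics/p3.png

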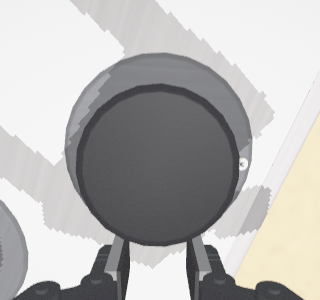

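The aluminium no longer shows, but the cap still moves with the fingers, so it hasn't dropped yet. I'll continue in fine steps and watch for the force to rise.

```bash
python3 -m jog '{"fingers":[30,30,30],"translation":[[0.7,0,0],[0,0,0],[0,0,0]],"spin":[0,0,0]}'|egrep 'pos|force'; python3 -m jog '{"fingers":[30,30,30],"translation":[[0.7,0,0],[0,0,0],[0,0,0]],"spin":[0,0,0]}'|egrep 'pos|force'; python3 st.py pics/p4.png
```

```text
ee_pos: [671.9, 228.9, 40.8]
wrist_force: [-0.7, 0.8, 0.1]
finger_force: 0.0
ee_pos: [671.6, 229.2, 40.8]
wrist_force: [0.4, 0.4, -0.9]
finger_force: 0.3
[44.72618103  0.16859945  1.3292382 ] [-0.0639202   0.58178174  0.86843298]
0.92 [37.3, 273.1] [ 12.8 267.4]
0.83 [255.1, 158.7] [257.3 161.8]
```

```bash
python3 -m jog '{"fingers":[30,30,30],"translation":[[0.5,0,0],[0,0,0],[0,0,0]],"spin":[0,0,0]}'|egrep 'pos|force'; python3 st.py pics/p5.png; cd pics; python3 -c "
import cv2,numpy as np
cv2.imwrite('cmp.png',np.hstack([cv2.imread('p3.png'),cv2.imread('p5.png')]))"
```

```text
ee_pos: [671.3, 229.5, 40.8]
wrist_force: [0.8, -0.9, 0.5]
finger_force: 0.5
[44.24445781  0.14528778  1.33567291] [-1.14503303 -0.10422424 -0.47248352]
0.95 [256.4, 158.7] [257.2 161.6]
0.82 [35.5, 272.6] [ 13.8 268.4]
```

View pics/cmp.png

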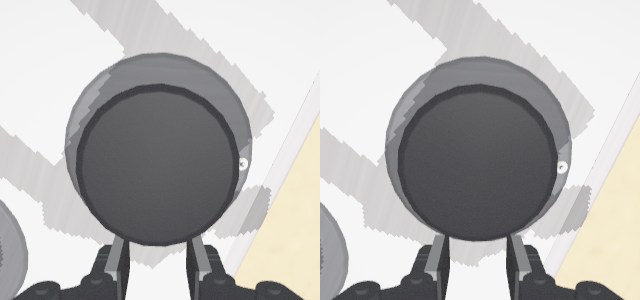

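The near edge of the cap dropped by about 4 px while its far edge stayed put, and the force is rising, so it looks seated. I'll back off and check with a press on the formerly high edge.

```bash
python3 -m jog '{"fingers":[30,30,30,0,0],"translation":[[-6,0,0],[-10,0,0],[0,0,-20],[0,0,-20],[15,0,0]],"spin":[0,0,0,0,0]}'>/dev/null; python3 -m jog '{"fingers":[0,0,0,0,0],"translation":[[15,0,0],[0,0,10],[0,0,10],[0,0,4],[0,0,0]],"spin":[0,0,0,0,0]}'|egrep 'pos|force'; python3 -m jog '{"fingers":[0,0],"translation":[[0,0,0],[0,0,0]],"spin":[0,0]}'|egrep 'pos|force'; python3 st.py pics/p6.png
```

```text
ee_pos: [659.6, 238.6, 54.0]
wrist_force: [0.4, -0.6, -0.8]
finger_force: 0.0
ee_pos: [661.6, 239.0, 57.0]
wrist_force: [-0.7, 0.5, -0.4]
finger_force: 0.0
[30.72511443 -0.08576464 17.52892338] [ 0.84422907 -0.09899902  0.40426494]
0.72 [45.8, 273.5] [ 39.3 273.9]
0.62 [256.2, 177.4] [256.8 180.6]
```

```bash
python3 -m jog '{"fingers":[0,0,0],"translation":[[0,0,3],[0,0,2],[0,0,0]],"spin":[0,0,0]}'|egrep 'pos|force'; python3 -m jog '{"fingers":[0,0,0],"translation":[[0,0,1.5],[0,0,0],[0,0,0]],"spin":[0,0,0]}'|egrep 'pos|force'; python3 -m jog '{"fingers":[0,0,0],"translation":[[0,0,1],[0,0,0],[0,0,0]],"spin":[0,0,0]}'|egrep 'pos|force'; python3 -m jog '{"fingers":[0,0,0],"translation":[[0,0,1],[0,0,0],[0,0,0]],"spin":[0,0,0]}'|egrep 'pos|force'
```

```text
ee_pos: [660.6, 239.1, 51.2]
wrist_force: [-0.3, 0.7, 0.0]
finger_force: 0.0
ee_pos: [661.1, 239.3, 50.2]
wrist_force: [0.4, 0.5, 0.5]
finger_force: 0.0
ee_pos: [661.0, 239.3, 49.3]
wrist_force: [0.6, -0.7, 0.3]
finger_force: 0.0
ee_pos: [661.0, 239.2, 48.2]
wrist_force: [0.1, 0.6, -0.2]
finger_force: 0.0
```

```bash
python3 -m jog '{"fingers":[0,0,0],"translation":[[0,0,0.8],[0,0,0],[0,0,0]],"spin":[0,0,0]}'|egrep 'pos|force'; python3 -m jog '{"fingers":[0,0,0],"translation":[[0,0,0.4],[0,0,0],[0,0,0]],"spin":[0,0,0]}'|egrep 'pos|force'
```

```text
ee_pos: [661.2, 239.3, 48.1]
wrist_force: [-2.2, -0.6, 5.3]
finger_force: 2.4
ee_pos: [661.2, 239.3, 48.1]
wrist_force: [-3.2, -1.3, 6.9]
finger_force: 3.3
```

It is firm at exactly z = 34, the same as the seated caps. I'll lift clear, take a last look at all three and hand in.

```bash
python3 -m jog '{"fingers":[0,0,0,0,0],"translation":[[0,0,-20],[0,0,-40],[0,0,-45],[0,0,-45],[0,0,-40]],"spin":[0,0,0,0,0]}'|egrep 'time|pos'; python3 -m jog '{"fingers":[0,0,0],"translation":[[-25,0,-20],[-25,0,0],[0,0,0]],"spin":[0,0,0]}'|egrep 'pos|force'
python3 - <<'E'
from h import *
for n in("wrist","top"):
    f=bot.grab_frame(n)
    for t in ("cap_a","glass","spice","soap")[:1 if n=="wrist" else 4]:
        for r in bot.regions_of(f,t)[:4]: print(n,t,round(r["conf"],2),atz(f,r["location"],34 if t=="cap_a" else 40).round(1))
E
```

```text
time_s: 21.35
ee_pos: [661.4, 239.3, 239.1]
ee_pos: [699.7, 202.1, 258.0]
wrist_force: [-0.5, -0.2, -2.0]
finger_force: 0.0
wrist cap_a 0.87 [635.  260.8  34. ]
wrist cap_a 0.69 [592.4 130.6  34. ]
wrist cap_a 0.59 [539.5 277.1  34. ]
wrist cap_a 0.5 [597.8 163.1  34. ]
top cap_a 0.86 [590.1 133.4  34. ]
top cap_a 0.86 [510.5 299.1  34. ]
top cap_a 0.79 [639.8 258.8  34. ]
top cap_a 0.58 [276.4 265.8  34. ]
top glass 0.58 [449.2 489.3  40. ]
top spice 0.58 [495.6 527.4  40. ]
top soap 0.64 [414.9 581.4  40. ]
top soap 0.22 [561.3 154.3  40. ]
```

```bash
python3 -c "
from cell import bot
print(bot.sign_off())"
```

```text
the job is handed in; nothing more can be done
None
```

I pressed all three caps in the order left, middle, right; only the middle (rear) one rocked, so I pushed it sideways until it dropped into its burner. It now holds firm at the same height as the other two (34 mm), and I handed the job in at about 22 s.

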